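Turn the portion feeder to the orange pot and press its button

TASK

Spin the white feeder's carousel by pushing the pegs on its rim, without touching the pots, until the pot with the orange lid stands at the front, squarely in line with the tongue that carries the blue button. Once it stands there, press the blue button fully down with a fingertip and let it come back up, leaving the orange pot at the front. Nothing is to be picked up: leave the funnel in the middle of the carousel and everything else on the trolley where it stands.

Things in the scene. Friction and masses are not known exactly. Their poses are not given: they have to be found in the camera images.
- feeder: Fixed white base of the feeder (all sizes in this list are in mm). Origin on the carousel's axis at the trolley top, z up. Its own -x axis is the FRONT: the tongue (70 wide, top 22 high, out to 210 from the axis) points along it, with a short black line and the blue button on it.
- hub (a point): Centre of the carousel disc's top face, 40 above the trolley. White disc, radius 138, underside 26 above the trolley. It turns endlessly either way with light friction (about 1 N at the rim) and stops almost at once when no longer pushed. Pegs and pots are fixed on it.
- peg (a point): Top centre of one of the eight upright grey pegs on the disc's rim: 12 in diameter, from 40 up to 72 above the trolley, on a circle of radius 126 about the axis, 45 degrees apart. This peg is 22.5 degrees anticlockwise (from above) from the orange pot's direction.
- pots: The four lidded pots fixed on the disc, one body that turns with it: each 60 in diameter, 45 high (lid tops 85 above the trolley), centred 72 from the axis at 90 degree steps. One has an orange lid, three have grey lids. Origin on the axis at the disc's top; its own -x axis points to the orange pot. Not to be touched.
- mark (a point): Centre of the top of the orange lid, 72 from the carousel's axis, 85 above the trolley. Turns with the disc.
- carousel (a joint): Angle of the disc in the feeder's frame, rad, growing anticlockwise seen from above; 0 or any whole turn = orange pot exactly at the front.
- button (a joint): Travel of the blue button, m: 0 up, 0.006 fully down. Sprung, about 5 N when fully down; returns by itself.
- button_top (a point): Centre of the blue button's top face (button 32 in diameter, in a round grey housing 48 wide, top 34 above the trolley), 44 above the trolley when up, 180 from the carousel's axis along the front. Pressed straight down.
- funnel: Small green silicone funnel standing loose, mouth down, on the middle of the disc: 66 wide at the foot, 44 high. Origin at the centre of its underside. It may turn with the disc but must not be shifted or lifted.
- canister: Bystander: tall glass canister with a wooden lid, 94 diameter, 212 high, loose. Origin centre of underside.
- bowl_a: Bystander: aluminium bowl, 130 wide, 50 high, loose. Origin centre of underside.
- bowl_b: Bystander: aluminium bowl, 150 wide, 55 high, loose. Origin centre of underside.
- spoon: Bystander: wooden spoon, 240 long, lying along its own x. Loose.
- mug: Bystander: blue mug, 80 wide, 90 high, loose. Origin centre of underside.

How it is judged (in metres and radians):
On the way, in this order (a step that is already met when the one before it is completed fails the run):
1. the orange pot stands at the front, in line with the tongue, the carousel at rest, the button still up (x of mark in the frame of feeder below 0 m and y of mark in the frame of feeder between -0.01 and 0.01 m and velocity of joint carousel between -0.1 and 0.1 rad/s and value of joint button below 0.002 m), for 0.2 s.
2. the button is pressed fully down with the orange pot at the front (x of mark in the frame of feeder below 0 m and y of mark in the frame of feeder between -0.01 and 0.01 m and value of joint button above 0.0048 m), for 0.02 s.
At the end, for the whole second after the job is handed in: The orange pot stands at the front, its centre within 10 mm of the line through the tongue; the button has been pressed at least 4.8 mm while the pot stood there and is up again; the carousel is at rest; the funnel is within 20 mm and the other things within 30 mm of where they stood (x of mark in the frame of feeder below 0 m and y of mark in the frame of feeder between -0.01 and 0.01 m and value of joint button below 0.0015 m and velocity of joint carousel between -0.05 and 0.05 rad/s and distance of funnel from where it was at the start of the episode below 0.02 m and distance of each of canister, bowl_a, bowl_b, spoon, mug from where it was at the start of the episode below 0.03 m); the robot touches nothing.
It fails at once if the button is pressed while the orange pot is not at the front (value of joint button above 0.003 m and not (x of mark in the frame of feeder below 0 m and y of mark in the frame of feeder between -0.01 and 0.01 m)).
It fails at once if the pots are pushed instead of the rim (contact force between any of the fingers, the arm and pots above 2 N).
It fails at once if the funnel is shifted, knocked or lifted (distance of funnel from where it was at the start of the episode above 0.02 m or angle between funnel's own z axis and vertical above 0.5 rad).
It fails at once if the canister, a bowl, the spoon or the mug is lifted or shoved (distance of any of canister, bowl_a, bowl_b, spoon, mug from where it was at the start of the episode above 0.03 m).
It also fails if it takes over 64 s, if anything falls off the work surface, if the arm or the gripper's body presses on something with over 40 N, if the wrist force passes 120 N, or if a joint passes its speed limit or range.

ROBOT

A 6-joint arm with a two-finger parallel gripper is mounted at the origin on the work surface. World frame = base frame: x ahead of the robot, y to its left, z up, the work surface at z = 0. Lengths are in m, angles in degrees, forces in N, time in s.
With the tool pointing down it reaches from about 0.3 to 0.75 m from the base axis. Payload 8.5 kg.
Tool frame: the origin (TCP) lies at the very end of the fingers, on their centre line; the grasp point (between the pads) lies grasp_offset behind it (grasp_offset is the distance from the TCP to the grasp point, in m); x points along the fingers, z is the direction in which the jaws open and shut, and the axes are right-handed (so a half turn about x gives the same grasp; the last joint's range is limited). The gripper opens to 85 mm and grips with 20 to 120 N. Pads are 22 mm wide; open, the fingers measure 114 mm over their backs; the gripper's body (76 mm by 85 mm) begins 54 mm behind the grasp point. The pads swing forward as they close: fully open they stand 13 mm farther back than shut.
Start: joints at [52.58, 21.807, 74.336, -0, 83.858, -12.336], TCP at [0.233, 0.498, 0.231] pointing down, gripper open.
Joint ranges: [-178.18, 178.18], [-50.72, 133.34], [12.68, 142.11], [-81.47, 261.47], [9.98, 163.14], [-165.26, 165.26]. Speed limits (degrees/s): [136.94, 136.94, 180, 180, 180, 180].

INTERFACE

Orientations are given as a 3x3 rotation matrix whose columns are the frame's x, y, z axes.
In Python, from rig import observe, get_image, close_job, recognise, grasp_offset gives the robot as it stands.
- The arm moves only by the tool drive_tool, never from a script. Its argument "targets" is a list that holds one entry, the list of rows, each a list of 7 numbers: the shift along the tool's x, y, z in units of 50 mm (1.0 is 50 mm), then the turn, a rotation vector about the tool's x, y, z in rad, then the opening, from -1 (shut) to 1 (fully open), so that 0 is half open. A call has 1 to 5 rows; each row shifts and turns the commanded pose from where the row before left it, along the tool's axes as they then stand; what a row does not reach is not made up. A row lasts 1/10 s, in which the tool goes at most 50 mm and 8.59 degrees, less where a joint would pass 70% of its speed; a pose out of reach is approached as far as the arm can. A call is refused whole if a number of a shift passes 1 or a number of a turn 0.15, either way. A call with a gripper value outside its range is refused whole. The fingers move at their own pace and stop on an object; "force" is the grip in N (left out, the last holds). Time passes only in rows, so rows that do not move let the fingers close. It gives the time, the measured TCP pose, the force and the opening at its end, in the units of the state.
- observe(): the state, without advancing time (a new reading comes with each control period).
- get_image(name): name is "side" or "top" or "wrist"; returns a dict with "image" (400x640x3 uint8, red, green, blue), "fx", "fy", "cx", "cy" (pixels), "rvec" (rotation vector, rad) and "tvec" (3), from world to camera coordinates, as OpenCV has them. Camera axes: x right, y down, z forward; pixel columns grow to the right and rows downward; lengths in m; the calibration is good to about 2 mm. The wrist camera is an equidistant fisheye: a pixel r from the principal point sees the ray r / f radians off the axis. A picture is of the moment at which its call begins. There is no depth.
- close_job(): hands the job in, once; it reports no verdict.
Trained networks look in a picture, given as the dict that the camera call returned (one of the last four; its "shot" number tells which), for a name from the list of things; names that differ only in an ending like _2 or _b are one class to them, and where a whole thing is asked for, a point or a joint stands for the part that bears it (a point fixed in the world has none). Each returns a list of dicts, best first, with "p" (0 to 1); they miss things now and then, are a little off and sometimes report something else, mostly with a low value. They report only what shows in the picture. A call takes as long as a camera call.
- recognise(label, picture): "at" ([column, row] as shares, 0 to 1, of the picture: columns of its width, rows of its height, amid what is visible of it).
The state is a dict: "time_s": time; "q": joint angles; "qvel": joint speeds; "joint_efforts": joint torques, N m; "position": TCP position; "tool_rot": TCP orientation; "ft_force": force on the tool from outside, world axes, zero at the start; "wrist_torque": the same for the moment, N m; "grip_width": finger opening in m.
Only numpy, scipy, OpenCV 4.12 (cv2) and the standard library are available. Lean on these libraries where they do the work, as an engineer would, in place of code of your own. Each camera call takes 0.05 s, during which the arm holds its last target.

## Working session

There is one attempt and no reset: what is moved stays moved. The work goes in short steps, Python scripts to look and compute and a tool call to move; the robot and the scene stay as the last step left them, time stands still between calls to the robot, and variables do not carry over. Pictures are saved under pics/ and viewed, and the job is handed in when it is done.

Besides the shell and the picture viewer there is one more tool, called after "Request:" in YAML: its name, and indented under it one key for each argument. drive_tool: Moves the arm, as the interface text tells. Its arguments: {"type":"object","properties":{"targets":{"type":"array"},"force":{"type":"number"}},"required":["targets"]}

```bash
mkdir -p pics; ls; python3 - <<'E'
from rig import observe, get_image, recognise, grasp_offset
import cv2, numpy as np
s=observe(); print(s['time_s'],s['position'],np.round(s['tool_rot'],3),s['grip_width'],grasp_offset)
for n in ['side','top']:
    p=get_image(n); cv2.imwrite(f'pics/{n}0.png',p['image'][:,:,::-1])
    print(n,{k:np.round(p[k],4) for k in ['fx','fy','cx','cy','rvec','tvec']})
    for l in ['hub','mark','peg','button_top','feeder','funnel','canister','bowl_a','spoon','mug']:
        print(l,[(np.round(np.array(r['at'])*[640,400],1).tolist(),round(r['p'],2)) for r in recognise(l,p)][:4])
E
```

```text
pics
0.0 [0.23298061 0.49788295 0.23068055] [[-0.001 -0.906  0.424]
 [-0.001  0.424  0.906]
 [-1.     0.    -0.002]] 0.08535966562006359 0.0187
side {'fx': np.float64(486.2327), 'fy': np.float64(486.2327), 'cx': np.float64(317.0846), 'cy': np.float64(194.3938), 'rvec': array([ 2.0942, -0.6163,  0.3156]), 'tvec': array([-0.4014,  0.222 ,  1.381 ])}
hub [([334.6, 181.7], 0.74)]
mark [([330.5, 177.9], 0.84), ([333.1, 172.4], 0.73), ([330.0, 185.8], 0.21)]
peg [([330.2, 178.4], 0.9)]
button_top []
feeder [([326.3, 184.7], 0.98)]
funnel [([289.6, 201.6], 0.36)]
canister [([446.3, 245.2], 0.92)]
bowl_a [([267.6, 153.6], 0.72), ([306.6, 138.7], 0.69)]
spoon [([372.5, 304.1], 0.9)]
mug [([214.7, 174.4], 0.62)]
top {'fx': np.float64(399.9008), 'fy': np.float64(399.9008), 'cx': np.float64(318.8377), 'cy': np.float64(203.1403), 'rvec': array([ 2.1591, -2.1034,  0.228 ]), 'tvec': array([-0.0205,  0.4939,  1.3291])}
hub [([281.7, 177.6], 0.83)]
mark [([294.8, 171.6], 0.71)]
peg [([280.4, 177.8], 0.84), ([200.9, 260.8], 0.48)]
button_top [([288.7, 224.5], 0.65)]
feeder [([283.4, 181.4], 0.75)]
funnel [([286.5, 169.3], 0.7), ([280.4, 178.7], 0.36)]
canister [([440.6, 165.3], 0.81)]
bowl_a [([196.9, 196.5], 0.91), ([195.6, 143.3], 0.84)]
spoon [([426.8, 236.1], 0.77)]
mug [([198.5, 260.7], 0.94), ([289.0, 224.0], 0.51)]
```

View pics/side0.png

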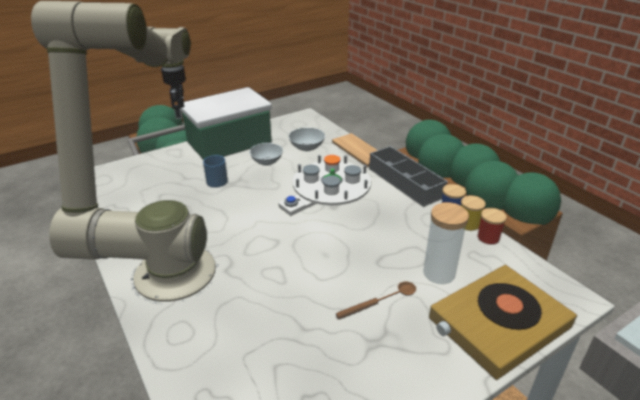

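View pics/top0.png

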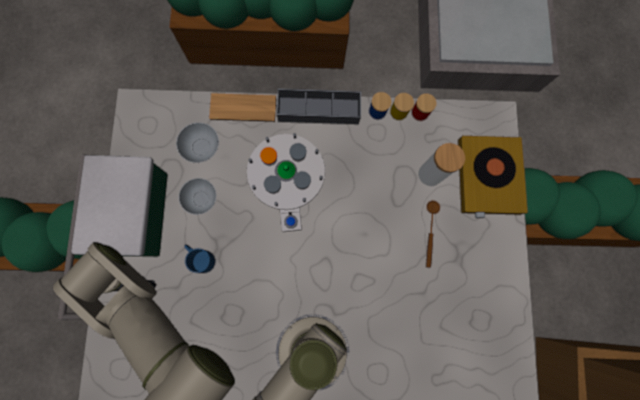

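```bash
python3 - <<'E'
import cv2
a=cv2.imread('pics/top0.png'); cv2.imwrite('pics/top0z.png',cv2.resize(a[110:250,200:400],None,fx=4,fy=4,interpolation=cv2.INTER_CUBIC))
a=cv2.imread('pics/side0.png'); cv2.imwrite('pics/side0z.png',cv2.resize(a[120:270,240:420],None,fx=4,fy=4,interpolation=cv2.INTER_CUBIC))
E
```

```text
(no output)
```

View pics/top0z.png

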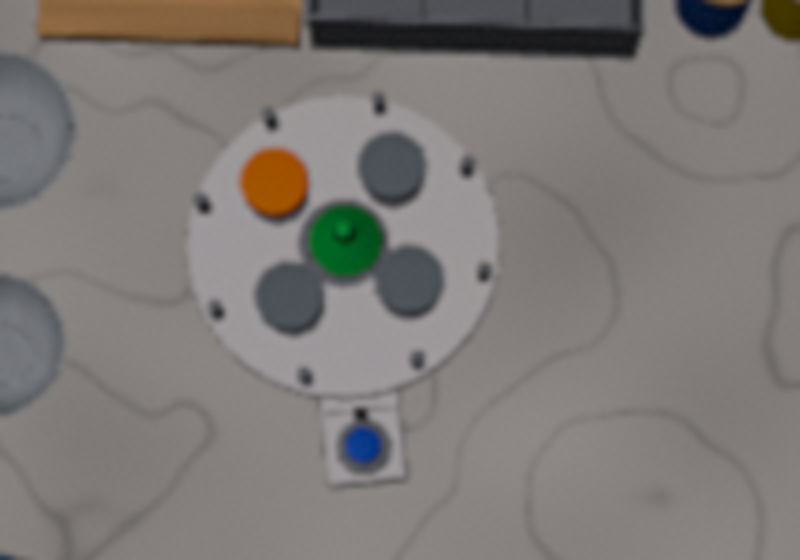

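View pics/side0z.png

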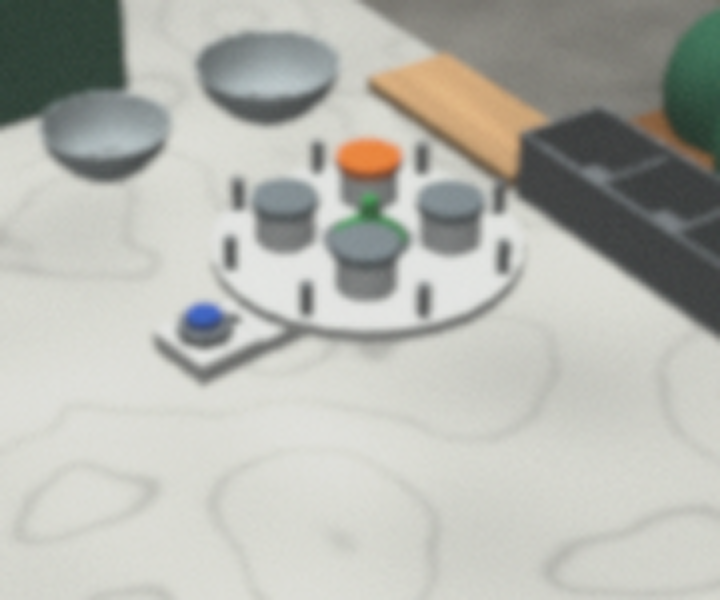

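```bash
cat > h.py <<'E'
import numpy as np, cv2
from scipy.optimize import least_squares
def proj(p,X):
    X=np.atleast_2d(np.asarray(X,float))
    K=np.array([[p['fx'],0,p['cx']],[0,p['fy'],p['cy']],[0,0,1]])
    return cv2.projectPoints(X,np.asarray(p['rvec'],float),np.asarray(p['tvec'],float),K,None)[0][:,0]
def blob(img,kind,roi):
    u0,v0,u1,v1=roi
    c=img[v0:v1,u0:u1].astype(float); r,g,b=c[...,0],c[...,1],c[...,2]
    w={'orange':np.clip(r-b-60,0,None)*(r>g*1.4),'blue':np.clip(b-r-40,0,None),}[kind]
    vv,uu=np.mgrid[v0:v1,u0:u1]
    return np.array([(w*uu).sum(),(w*vv).sum()])/w.sum(), (w>0).sum()
def model(q):
    # x,y,yaw (feeder -x is front), carousel angle
    x,y,yaw,a=q
    def P(r,ang,z): return [x+r*np.cos(ang),y+r*np.sin(ang),z]
    f=yaw+np.pi
    return dict(button=P(.18,f,.0415),orange=P(.072,f+a,.082),hub=P(0,0,.04),
      lids=[P(.072,f+a+k*np.pi/2,.085) for k in range(4)],
      pegs=[P(.126,f+a+np.pi/8+k*np.pi/4,.056) for k in range(8)], pegtops=[P(.126,f+a+np.pi/8+k*np.pi/4,.072) for k in range(8)])
E
python3 - <<'E'
from h import *
from rig import get_image
T=get_image('top');S=get_image('side')
roiT=(240,125,330,240);roiS=(275,145,375,215)
obs={}
for n,p,r in (('T',T,roiT),('S',S,roiS)):
    for k in ('orange','blue'): obs[n,k]=blob(p['image'],k,r); print(n,k,obs[n,k])
z=lambda u,v,o:np.array([o[0]+(u+.5)/4-.5,o[1]+(v+.5)/4-.5])
pegT=[z(*a,(200,110)) for a in [(270,120),(379,104),(467,167),(484,272),(417,360),(305,377),(216,311),(203,204)]]
lidT=[z(*a,(200,110)) for a in [(392,167),(409,280),(290,296)]]
pegS=[z(*a,(240,120)) for a in [(318,157),(422,158),(499,198),(503,257),(424,300),(306,299),(230,253),(238,194)]]
def near(a,B): B=np.array(B); return (B-a)[np.argmin(((B-a)**2).sum(1))]
def res(q,full=True):
    m=model(q);R=[]
    for n,p,pg in (('T',T,pegT),('S',S,pegS)):
        R.append(proj(p,m['button'])[0]-obs[n,'blue'][0]); R.append(proj(p,m['orange'])[0]-obs[n,'orange'][0])
        PP=proj(p,m['pegs'])
        if full: R+= [near(a,PP) for a in pg]
    if full: R+=[near(a,proj(T,m['lids'])) for a in lidT]
    return np.concatenate(R)
best=None
for a0 in np.arange(-3,3.2,.5):
    s=least_squares(lambda q:res(q,False),[.5,.1,.0,a0])
    if best is None or s.cost<best.cost: best=s
s=least_squares(res,best.x)
print(best.x,best.cost,s.x,s.cost,np.degrees(s.x[2:])); print(np.round(res(s.x).reshape(-1,2),1).tolist())
m=model(s.x)
for k in m: print(k,np.round(m[k],3).tolist())
# triangulated heights check
def ray(p,uv):
    R=cv2.Rodrigues(np.asarray(p['rvec'],float))[0];t=np.asarray(p['tvec'],float)
    d=R.T@np.array([(uv[0]-p['cx'])/p['fx'],(uv[1]-p['cy'])/p['fy'],1]);return -R.T@t,d/np.linalg.norm(d)
for k in('orange','blue'):
    c1,d1=ray(T,obs['T',k][0]);c2,d2=ray(S,obs['S',k][0])
    A=np.stack([d1,-d2],1);l=np.linalg.lstsq(A,c2-c1,rcond=None)[0];print(k,c1+l[0]*d1,c2+l[1]*d2)
E
```

```text
T orange (array([268.14519112, 154.98206946]), np.int64(227))
T blue (array([290.24647719, 220.76188202]), np.int64(68))
S orange (array([331.73413222, 158.91235909]), np.int64(119))
S blue (array([290.49612069, 198.32758621]), np.int64(48))
[ 0.60893313  0.11225415  0.12736036 -2.30309228] 0.23793712515187457 [ 0.60861638  0.11214755  0.12739926 -2.30756219] 1.3510448746296326 [   7.29943994 -132.21357447]
[[-0.2, 0.3], [-0.2, 0.2], [-0.1, -0.0], [-0.1, 0.3], [-0.1, 0.2], [-0.2, 0.3], [-0.1, 0.3], [-0.1, 0.1], [-0.2, 0.1], [-0.3, 0.1], [0.2, 0.2], [0.3, 0.3], [-0.0, 0.3], [0.2, 0.4], [0.2, 0.2], [0.3, 0.2], [0.1, 0.4], [0.3, 0.1], [0.2, 0.1], [0.2, 0.3], [-0.2, -0.6], [-0.2, -0.3], [-0.4, -0.1]]
button [0.43, 0.089, 0.042]
orange [0.65, 0.171, 0.082]
hub [0.609, 0.112, 0.04]
lids [[0.65, 0.171, 0.085], [0.55, 0.153, 0.085], [0.567, 0.053, 0.085], [0.668, 0.071, 0.085]]
pegs [[0.636, 0.235, 0.056], [0.541, 0.218, 0.056], [0.486, 0.139, 0.056], [0.502, 0.044, 0.056], [0.582, -0.011, 0.056], [0.676, 0.006, 0.056], [0.732, 0.085, 0.056], [0.715, 0.18, 0.056]]
pegtops [[0.636, 0.235, 0.072], [0.541, 0.218, 0.072], [0.486, 0.139, 0.072], [0.502, 0.044, 0.072], [0.582, -0.011, 0.072], [0.676, 0.006, 0.072], [0.732, 0.085, 0.072], [0.715, 0.18, 0.072]]
orange [0.64968785 0.17030751 0.08429417] [0.64830625 0.17099809 0.08393527]
blue [0.43105985 0.08860399 0.04260773] [0.42925541 0.08940598 0.04238494]
```

Request:
drive_tool:
  targets:
    - [[0,-0.4,-0.05,0,0,0,-1],[0,-0.7,-0.08,0,0,0,-1],[0,-0.7,-0.08,0,0,0,-1],[0,-0.7,-0.08,0,0,0,-1],[0,-0.7,-0.08,0,0,0,-1]]

```text
time_s: 1.7
position: [0.3713, 0.4127, 0.2314]
tool_rot: [[0.0, -0.906, 0.424], [0.0, 0.424, 0.906], [-1.0, -0.0, 0.0]]
ft_force: [-0.0, 0.6, 0.1]
grip_width: 0.0119
```

Request:
drive_tool:
  targets:
    - [[0,-0.7,-0.08,0,0,0,-1],[0,-0.7,-0.08,0,0,0,-1],[0,-0.7,-0.08,0,0,0,-1],[0,-0.7,-0.08,0,0,0,-1],[0,-0.7,-0.08,0,0,0,-1]]

```text
time_s: 2.2
position: [0.5214, 0.3203, 0.2313]
tool_rot: [[0.0, -0.906, 0.424], [0.0, 0.424, 0.906], [-1.0, -0.0, 0.0]]
ft_force: [0.4, 0.8, -0.6]
grip_width: -0.0
```

Request:
drive_tool:
  targets:
    - [[0,-0.7,-0.08,0,0,0,-1],[0,-0.7,-0.08,0,0,0,-1],[0,-0.7,-0.08,0,0,0,-1],[0,-0.7,-0.08,0,0,0,-1],[0,-0.6,-0.08,0,0,0,-1]]

```text
time_s: 2.7
position: [0.6671, 0.2298, 0.231]
tool_rot: [[-0.0, -0.905, 0.425], [-0.0, 0.425, 0.905], [-1.0, 0.0, -0.0]]
ft_force: [0.2, 0.6, 0.1]
grip_width: -0.0001
```

Request:
drive_tool:
  targets:
    - [[0,0,0,0.15,0,0,-1],[0,0,0,0.15,0,0,-1],[0,0,0,0.15,0,0,-1],[0,0,0,0.15,0,0,-1],[0,0,0,0.15,0,0,-1]]

```text
time_s: 3.2
position: [0.6658, 0.231, 0.2311]
tool_rot: [[-0.0, -0.368, 0.93], [-0.0, 0.93, 0.368], [-1.0, 0.0, -0.0]]
ft_force: [0.9, 0.2, 0.6]
grip_width: 0.0001
```

Request:
drive_tool:
  targets:
    - [[0,0,0,0.15,0,0,-1],[0,0,0,0.15,0,0,-1],[0,0,0,0.15,0,0,-1],[0,0,0,0.15,0,0,-1],[0,0,0,0.15,0,0,-1]]

```text
time_s: 3.7
position: [0.6657, 0.231, 0.2312]
tool_rot: [[-0.0, 0.365, 0.931], [-0.0, 0.931, -0.365], [-1.0, -0.0, -0.0]]
ft_force: [-0.9, -0.1, 0.1]
grip_width: -0.0
```

Request:
drive_tool:
  targets:
    - [[0,0,0,0.09,0,0,-1],[0,0,0,0,0,0,-1]]

```text
time_s: 3.9
position: [0.6657, 0.231, 0.2312]
tool_rot: [[-0.0, 0.442, 0.897], [-0.0, 0.897, -0.442], [-1.0, -0.0, -0.0]]
ft_force: [0.2, -1.3, -0.1]
grip_width: 0.0001
```

Request:
drive_tool:
  targets:
    - [[0.7,0,0,0,0,0,-1],[0.9,0,0,0,0,0,-1],[0.8,0,0,0,0,0,-1],[0.4,0,0,0,0,0,-1],[0,0,0,0,0,0,-1]]

```text
time_s: 4.4
position: [0.6643, 0.2307, 0.0877]
tool_rot: [[-0.007, 0.439, 0.898], [-0.001, 0.898, -0.439], [-1.0, -0.004, -0.005]]
ft_force: [-0.6, 0.4, 0.8]
grip_width: 0.0004
```

```bash
python3 - <<'E'
from rig import get_image
import cv2, numpy as np
T=get_image('top')['image'][100:260,190:390,::-1];S=get_image('side')['image'][100:260,240:440,::-1];W=get_image('wrist')['image'][:,:,::-1]
cv2.imwrite('pics/a.png',cv2.resize(np.vstack([T]),None,fx=3.7,fy=3.7,interpolation=cv2.INTER_CUBIC))
cv2.imwrite('pics/b.png',cv2.resize(S,None,fx=3.7,fy=3.7,interpolation=cv2.INTER_CUBIC)); cv2.imwrite('pics/w.png',W)
E
```

```text
(no output)
```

View pics/b.png

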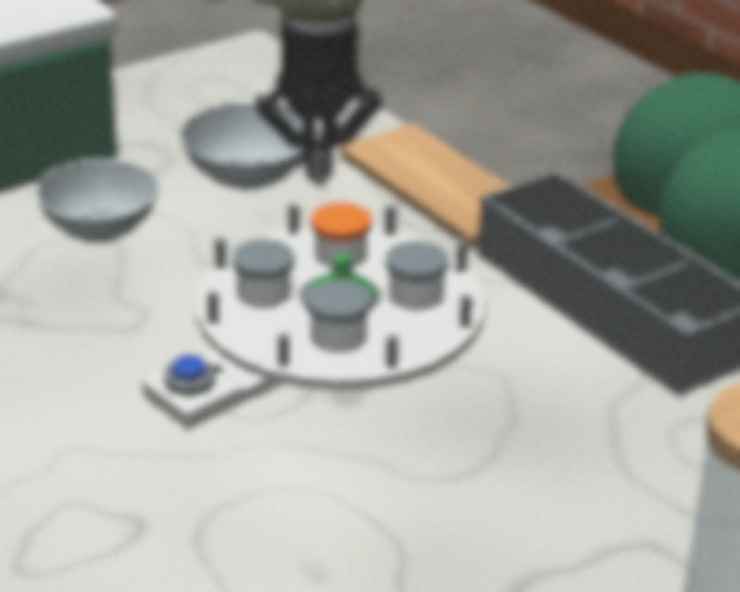

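View pics/w.png

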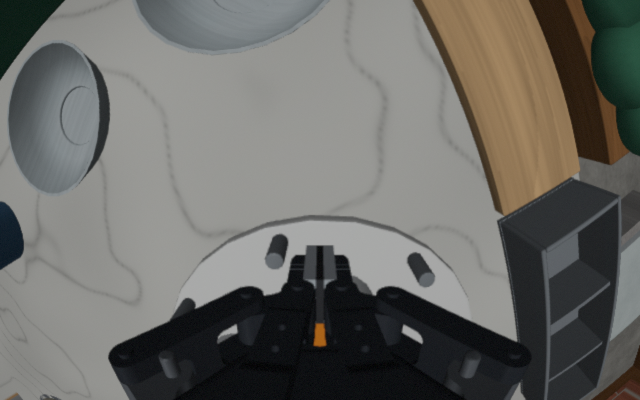

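Request:
drive_tool:
  targets:
    - [[0.35,0,0,0,0,0,-1],[0.35,0,0,0,0,0,-1],[0,0,0,0,0,0,-1]]

```text
time_s: 4.85
position: [0.6654, 0.231, 0.0559]
tool_rot: [[-0.001, 0.441, 0.898], [-0.0, 0.898, -0.441], [-1.0, -0.001, -0.001]]
ft_force: [-0.3, -0.0, -0.9]
grip_width: 0.0
```

Request:
drive_tool:
  targets:
    - [[0,-0.006,-0.184,-0.07,0,0,-1],[0,-0.006,-0.184,-0.07,0,0,-1],[0,-0.006,-0.184,-0.07,0,0,-1],[0,-0.006,-0.184,-0.07,0,0,-1],[0,-0.006,-0.184,-0.07,0,0,-1]]

```text
time_s: 5.35
position: [0.6227, 0.2442, 0.0588]
tool_rot: [[0.004, 0.103, 0.995], [0.001, 0.995, -0.103], [-1.0, 0.001, 0.004]]
ft_force: [1.3, -0.2, -0.7]
grip_width: -0.0001
```

```bash
cat > st.py <<'E'
import sys
from h import *
from rig import observe,get_image
s=observe();P=np.array(s['position']);r=P[:2]-[.6086,.1121];R=np.array(s['tool_rot'])
print(s['time_s'],np.round(P,4),'r',np.hypot(*r),'th',np.degrees(np.arctan2(r[1],r[0]))%360,'zang',np.degrees(np.arctan2(R[1,2],R[0,2])),np.round(R[2],3),'q',np.round(s['q'],1),'f',np.round(s['ft_force'],1))
f=np.radians(187.3)
A=[]
for n,roi in (('top',(240,125,330,240)),('side',(275,145,375,215))):
    p=get_image(n)
    try: o,c=blob(p['image'],'orange',roi)
    except Exception: continue
    a=min((np.linalg.norm(proj(p,model([.6086,.1121,.1274,a])['orange'])[0]-o),a) for a in np.radians(np.arange(-180,180,.5)))
    print(n,'car',np.degrees(a[1]),'px err',a[0],'n',c)
    if len(sys.argv)>1:
        c=p['image'][100:260,200:400,::-1] if n=='top' else p['image'][100:260,240:440,::-1]
        cv2.imwrite(f'pics/{sys.argv[1]}_{n}.png',cv2.resize(c,None,fx=3.7,fy=3.7,interpolation=cv2.INTER_CUBIC))
E
python3 st.py c
```

```text
5.35 [0.6227 0.2442 0.0588] r 0.1328766755803561 th 83.90230267708112 zang -5.92906687356822 [-1.     0.001  0.004] q [11.3 42.1 67.1 -0.  70.6 17.2] f [ 1.3 -0.2 -0.7]
top car -117.5 px err 0.2151271205852703 n 222
side car -115.49999999999999 px err 0.33604881718520896 n 122
```

View pics/c_side.png

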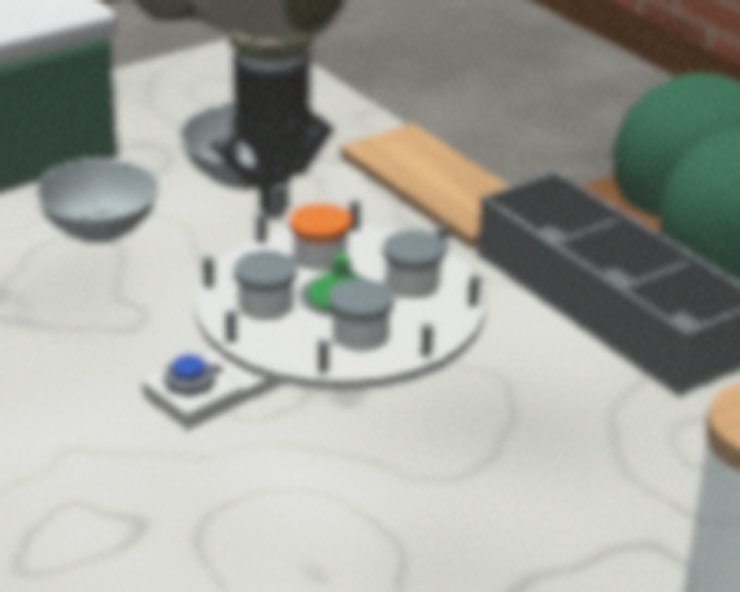

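Request:
drive_tool:
  targets:
    - [[0.02,-0.006,-0.184,-0.07,0,0,-1],[0.02,-0.006,-0.184,-0.07,0,0,-1],[0.02,-0.006,-0.184,-0.07,0,0,-1],[0.02,-0.006,-0.184,-0.07,0,0,-1],[0,-0.006,-0.184,-0.07,0,0,-1]]

```text
time_s: 5.95
position: [0.5772, 0.2412, 0.054]
tool_rot: [[0.003, -0.242, 0.97], [0.001, 0.97, 0.242], [-1.0, 0.0, 0.004]]
ft_force: [0.2, 0.7, 1.7]
grip_width: -0.0001
```

Request:
drive_tool:
  targets:
    - [[0,-0.006,-0.184,-0.07,0,0,-1],[0,-0.006,-0.184,-0.07,0,0,-1],[0,-0.006,-0.184,-0.07,0,0,-1],[0,-0.006,-0.184,-0.07,0,0,-1],[0,-0.006,-0.184,-0.07,0,0,-1]]

```text
time_s: 6.45
position: [0.5352, 0.2227, 0.0539]
tool_rot: [[0.003, -0.56, 0.829], [0.001, 0.829, 0.56], [-1.0, -0.001, 0.003]]
ft_force: [-0.8, 1.5, 0.3]
grip_width: 0.0
```

```bash
python3 st.py d
```

```text
6.45 [0.5352 0.2227 0.0539] r 0.1326819963286184 th 123.56654316043182 zang 34.034105131740354 [-1.    -0.001  0.003] q [ 10.9  35.   83.6   0.   61.2 -23.2] f [-0.8  1.5  0.3]
top car -74.0 px err 2.981818868847938 n 136
side car -76.5 px err 0.43301205073551885 n 123
```

View pics/d_side.png

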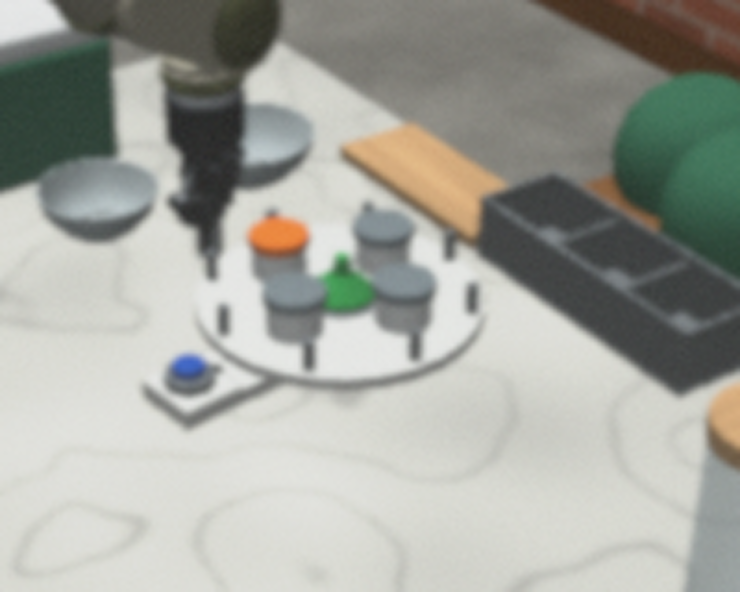

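Request:
drive_tool:
  targets:
    - [[0,-0.006,-0.184,-0.07,0,0,-1],[0,-0.006,-0.184,-0.07,0,0,-1],[0,-0.006,-0.184,-0.07,0,0,-1],[0,-0.006,-0.184,-0.07,0,0,-1],[0,-0.006,-0.184,-0.07,0,0,-1]]

```text
time_s: 7.05
position: [0.5022, 0.1908, 0.0533]
tool_rot: [[0.002, -0.809, 0.588], [0.001, 0.588, 0.809], [-1.0, -0.001, 0.002]]
ft_force: [-0.8, 1.6, 0.3]
grip_width: 0.0002
```

Request:
drive_tool:
  targets:
    - [[0,-0.006,-0.184,-0.07,0,0,-1],[0,-0.006,-0.184,-0.07,0,0,-1],[0,-0.006,-0.184,-0.07,0,0,-1],[0,-0.006,-0.184,-0.07,0,0,-1],[0,-0.006,-0.184,-0.07,0,0,-1]]

```text
time_s: 7.55
position: [0.4818, 0.1495, 0.0531]
tool_rot: [[0.001, -0.962, 0.275], [0.0, 0.275, 0.962], [-1.0, -0.001, 0.001]]
ft_force: [-0.8, 1.4, 1.3]
grip_width: 0.0
```

Request:
drive_tool:
  targets:
    - [[0,-0.006,-0.184,-0.07,0,0,-1],[0,-0.006,-0.184,-0.07,0,0,-1],[0,-0.006,-0.184,-0.07,0,0,-1],[0,-0.006,-0.184,-0.07,0,0,-1]]

```text
time_s: 7.95
position: [0.4767, 0.1129, 0.053]
tool_rot: [[0.001, -1.0, -0.002], [0.0, -0.002, 1.0], [-1.0, -0.001, 0.0]]
ft_force: [-1.1, 1.5, 0.3]
grip_width: 0.0003
```

```bash
python3 st.py e
```

```text
7.95 [0.4767 0.1129 0.053 ] r 0.1318780746265029 th 179.63562125133046 zang 90.10242789169149 [-1.    -0.001  0.   ] q [ -0.6  28.4  98.3   0.   53.3 -90.7] f [-1.1  1.5  0.3]
top car -180.0 px err nan n 0
side car -16.0 px err 1.8175343503875632 n 105h.py:12: RuntimeWarning: invalid value encountered in divide
  return np.array([(w*uu).sum(),(w*vv).sum()])/w.sum(), (w>0).sum()
```

View pics/e_side.png

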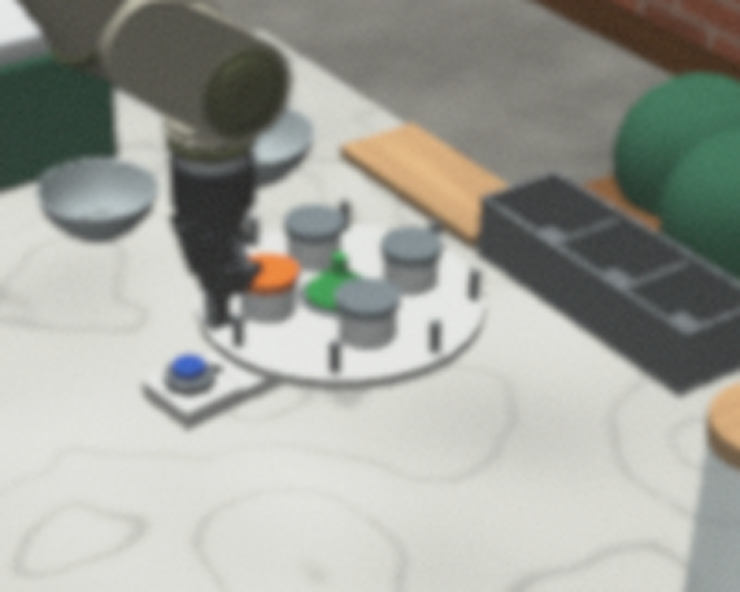

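Request:
drive_tool:
  targets:
    - [[0,-0.006,-0.184,-0.07,0,0,-1],[0,-0.006,-0.184,-0.07,0,0,-1],[0,-0.006,-0.184,-0.07,0,0,-1],[0,-0.006,-0.184,-0.07,0,0,-1],[0,-0.002,-0.092,-0.035,0,0,-1]]

```text
time_s: 8.55
position: [0.4833, 0.0722, 0.0528]
tool_rot: [[0.001, -0.951, -0.31], [-0.0, -0.31, 0.951], [-1.0, -0.001, -0.0]]
ft_force: [-0.8, 0.1, 0.7]
grip_width: 0.0001
```

Request:
drive_tool:
  targets:
    - [[0,-0.002,-0.07,-0.02,0,0,-1],[0,0,-0.02,-0.01,0,0,-1],[0,0,0,0,0,0,-1]]

```text
time_s: 8.85
position: [0.4843, 0.0683, 0.0525]
tool_rot: [[0.001, -0.941, -0.339], [-0.0, -0.339, 0.941], [-1.0, -0.001, -0.0]]
ft_force: [-0.2, 0.1, -0.2]
grip_width: -0.0002
```

```bash
python3 st.py f
```

```text
8.85 [0.4843 0.0683 0.0525] r 0.1317806922373479 th 199.4087616967756 zang 109.81153839454271 [-1.    -0.001 -0.   ] q [  -5.9   28.4   98.4   -0.    53.2 -115.7] f [-0.2  0.1 -0.2]
top car -180.0 px err nan n 0
side car -5.0 px err 1.6509057359910648 n 9h.py:12: RuntimeWarning: invalid value encountered in divide
  return np.array([(w*uu).sum(),(w*vv).sum()])/w.sum(), (w>0).sum()
```

View pics/f_side.png

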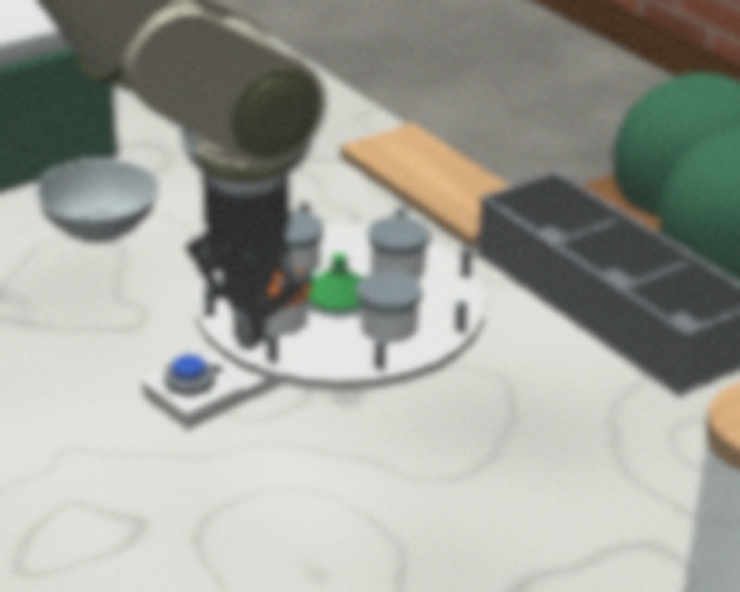

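Request:
drive_tool:
  targets:
    - [[0,0.05,0.15,0,0,0,-1],[-0.2,0.05,0.05,0,0,0,-1],[-0.7,0.1,0,0,0,0,-1],[-0.7,0.6,0,0,0,0,-1],[-0.7,0.8,0,0,0,0,-1]]

```text
time_s: 9.45
position: [0.4069, 0.0514, 0.167]
tool_rot: [[0.001, -0.94, -0.341], [-0.0, -0.341, 0.94], [-1.0, -0.001, -0.001]]
ft_force: [-0.3, -0.9, 0.9]
grip_width: -0.0
```

Request:
drive_tool:
  targets:
    - [[-0.3,0.6,0,0,0,0,-1],[0,0.3,0,0,0,0,-1],[0,0,0,0,0,0,-1]]

```text
time_s: 9.75
position: [0.3637, 0.0359, 0.1813]
tool_rot: [[0.002, -0.941, -0.339], [-0.0, -0.339, 0.941], [-1.0, -0.001, -0.001]]
ft_force: [0.5, -1.2, -0.0]
grip_width: 0.0003
```

```bash
python3 st.py g; python3 - <<'E'
from rig import get_image
import cv2
cv2.imwrite('pics/gw.png',get_image('wrist')['image'][:,:,::-1])
E
```

```text
9.75 [0.3637 0.0359 0.1813] r 0.25651784199905603 th 197.27706976990936 zang 109.83968952356477 [-1.    -0.001 -0.001] q [ -13.1    6.2  105.5   -0.    68.2 -122.9] f [ 0.5 -1.2 -0. ]
top car -2.0 px err 0.406768720649562 n 236
side car -3.0000000000000004 px err 0.37407321929171466 n 144
```

View pics/g_side.png

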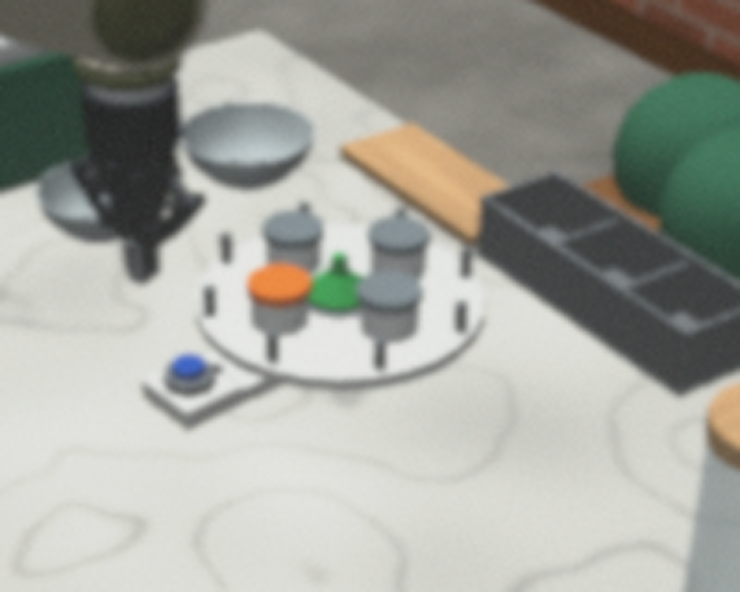

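View pics/g_top.png

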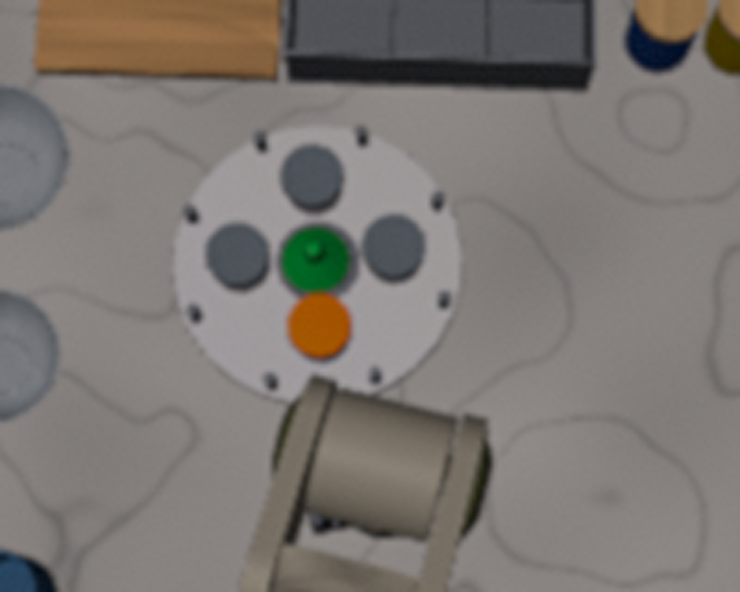

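View pics/gw.png

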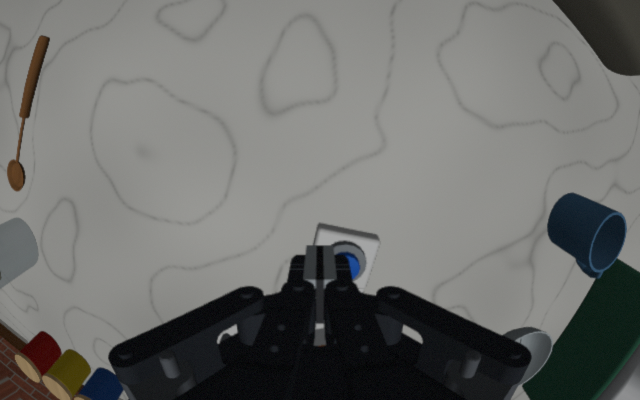

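Request:
drive_tool:
  targets:
    - [[0,-0.3,0.1,0,0,0,-1],[0,-0.5,0.18,0,0,0,-1],[0,-0.5,0.17,0,0,0,-1],[0,-0.3,0.1,0,0,0,-1],[0,0,0,0,0,0,-1]]

```text
time_s: 10.4
position: [0.4326, 0.0901, 0.1796]
tool_rot: [[-0.001, -0.94, -0.342], [0.0, -0.342, 0.94], [-1.0, 0.001, 0.0]]
ft_force: [-0.1, 0.7, -0.1]
grip_width: 0.0002
```

Request:
drive_tool:
  targets:
    - [[0.5,0,0,0,0,0,-1],[0.8,0,0,0,0,0,-1],[0.8,0,0,0,0,0,-1],[0.3,0,0,0,0,0,-1],[0,0,0,0,0,0,-1]]

```text
time_s: 10.9
position: [0.4297, 0.0888, 0.0584]
tool_rot: [[-0.005, -0.94, -0.34], [0.0, -0.34, 0.94], [-1.0, 0.005, 0.002]]
ft_force: [0.3, -1.1, -0.8]
grip_width: -0.0001
```

```bash
python3 st.py i;python3 - <<'E'
from rig import get_image
import cv2
cv2.imwrite('pics/iw.png',get_image('wrist')['image'][:,:,::-1])
E
```

```text
10.9 [0.4297 0.0888 0.0584] r 0.18043715518866651 th 187.4100459199724 zang 109.88629790801907 [-1.     0.005  0.002] q [  -3.9   24.3  105.6   -0.    50.5 -113.7] f [ 0.3 -1.1 -0.8]
top car -1.0 px err 2.2860454805737067 n 180
side car -3.5 px err 0.32630199842518404 n 149
```

View pics/i_side.png

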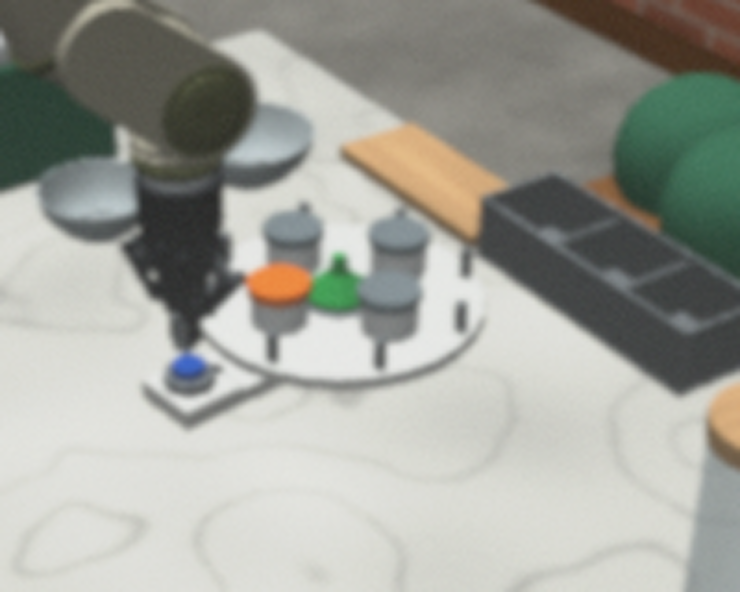

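View pics/iw.png

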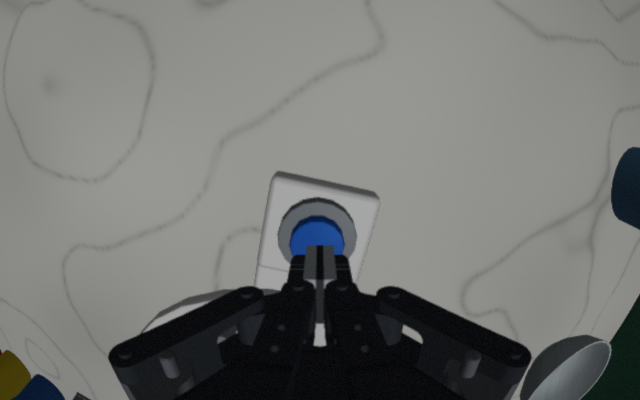

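Request:
drive_tool:
  targets:
    - [[0.15,0,0,0,0,0,-1],[0.1,0,0,0,0,0,-1],[0.05,0,0,0,0,0,-1],[0.05,0,0,0,0,0,-1],[0,0,0,0,0,0,-1]]

```text
time_s: 11.55
position: [0.431, 0.089, 0.0426]
tool_rot: [[-0.0, -0.94, -0.34], [0.0, -0.34, 0.94], [-1.0, 0.0, 0.0]]
ft_force: [-0.8, 0.9, 2.1]
grip_width: 0.0002
```

Request:
drive_tool:
  targets:
    - [[0.02,0,0,0,0,0,-1],[0.02,0,0,0,0,0,-1],[0.02,0,0,0,0,0,-1],[0,0,0,0,0,0,-1]]

```text
time_s: 11.95
position: [0.431, 0.089, 0.0398]
tool_rot: [[-0.0, -0.94, -0.34], [-0.0, -0.34, 0.94], [-1.0, 0.0, 0.0]]
ft_force: [-1.3, 0.0, 3.1]
grip_width: 0.0004
```

Request:
drive_tool:
  targets:
    - [[0.03,0,0,0,0,0,-1],[0.03,0,0,0,0,0,-1],[0.02,0,0,0,0,0,-1],[0,0,0,0,0,0,-1]]

```text
time_s: 12.35
position: [0.4312, 0.089, 0.0375]
tool_rot: [[0.002, -0.94, -0.341], [-0.0, -0.341, 0.94], [-1.0, -0.001, -0.001]]
ft_force: [-8.9, -1.2, 33.1]
grip_width: 0.0005
```

Request:
drive_tool:
  targets:
    - [[-0.1,0,0,0,0,0,-1],[-0.2,0,0,0,0,0,-1],[-0.6,0,0,0,0,0,-1],[-0.8,0,0,0,0,0,-1],[-0.8,0.4,0,0,0,0,-1]]

```text
time_s: 12.85
position: [0.4133, 0.0822, 0.1623]
tool_rot: [[0.001, -0.94, -0.341], [0.0, -0.341, 0.94], [-1.0, -0.001, -0.0]]
ft_force: [1.1, 0.1, 0.9]
grip_width: 0.0003
```

Request:
drive_tool:
  targets:
    - [[-0.5,0.8,0,0,0,0,-1],[-0.2,0.8,0,0,0,0,-1],[0,0.3,0,0,0,0,-1],[0,0,0,0,0,0,-1]]

```text
time_s: 13.25
position: [0.3217, 0.0496, 0.1963]
tool_rot: [[0.001, -0.941, -0.339], [-0.0, -0.339, 0.941], [-1.0, -0.001, -0.001]]
ft_force: [0.2, 0.0, -0.7]
grip_width: 0.0001
```

```bash
python3 st.py k; python3 - <<'E'
from rig import get_image,observe
from h import *
T=get_image('top');S=get_image('side')
for n,p,r in (('T',T,(240,125,330,240)),('S',S,(275,145,375,215))):
    print(n,blob(p['image'],'blue',r), blob(p['image'],'orange',r))
print(observe()['qvel'])
E
```

```text
13.25 [0.3217 0.0496 0.1963] r 0.2936585244041916 th 192.28683842850631 zang 109.81663251993301 [-1.    -0.001 -0.001] q [ -12.4    0.7  108.7   -0.    70.6 -122.2] f [ 0.2  0.  -0.7]
top car -2.0 px err 0.4077947908579261 n 236
side car -3.5 px err 0.39132294603696904 n 146
T (array([290.64296916, 218.97961317]), np.int64(34)) (array([285.90045205, 187.43959796]), np.int64(237))
S (array([290.50188048, 198.33806937]), np.int64(48)) (array([315.19393151, 176.03790775]), np.int64(146))
[ 0.16439518  0.44610479 -0.07679514 -0.03068609  0.03821185 -0.02753906]
```

View pics/k_side.png

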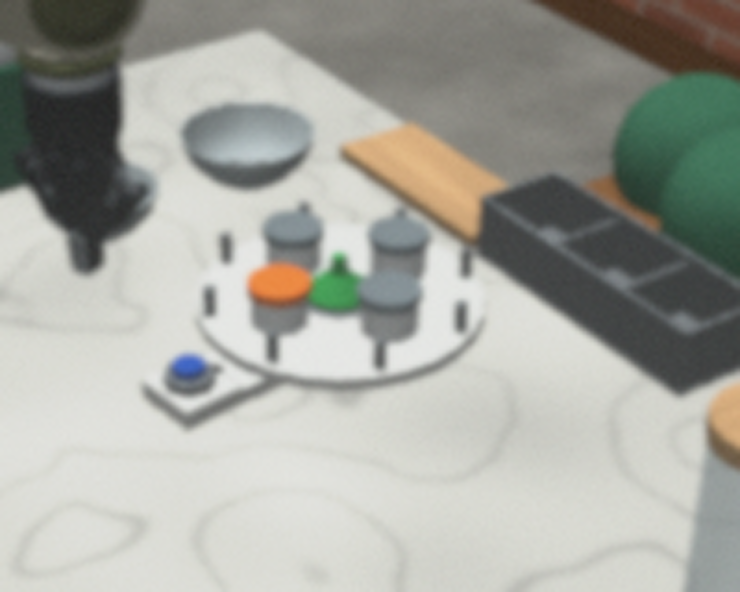

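View pics/k_top.png

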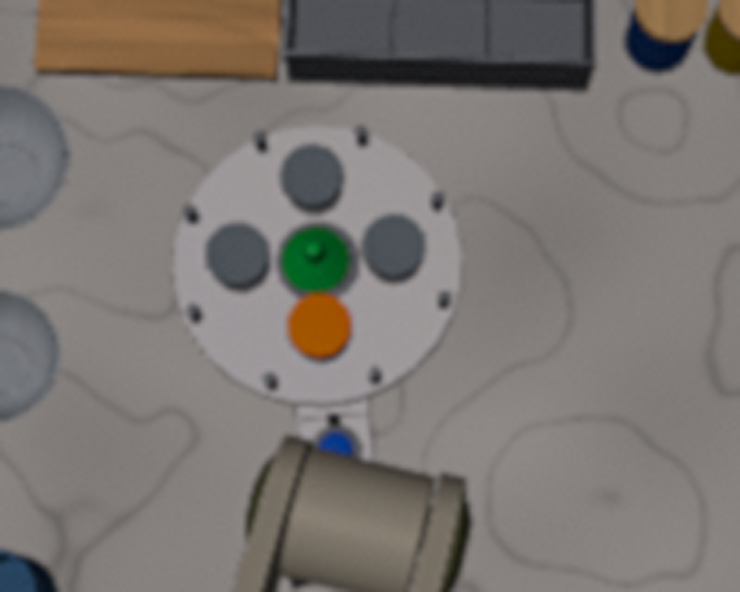

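```bash
python3 -c "
from rig import close_job
print(close_job())"
```

```text
the job is handed in; nothing more can be done
None
```

The orange pot stands at the front, and the blue button has been pressed fully down and is back up. I handed the job in at about 13.5 s of the 64 s allowed.

- **Carousel:** I turned it about 130° anticlockwise by pushing one rim peg with the shut fingers. They stayed outside the pots the whole way, and the force readings stayed below about 2 N.
- **Button:** The fingertip pressed straight down to z = 37.5 mm, against its stop. The force there was 33 N, well above the 5 N spring because I pressed a little past the end of travel.
- **Pot position:** The last pictures put the orange pot about 2° (top view) to 3.5° (side view) short of exact. That is roughly 2.5–4.5 mm off the line, against 10 mm allowed. The two views disagree by about 1.5°.
- **Button up:** In the side view the button sat at the same pixel position as at the start. The top view could not confirm it, because the arm partly covered the button.
- **Other things:** The funnel was still in the middle and what showed of the bowls was in place, judged by eye in the last pictures. I did not measure their shifts. The canister, mug and spoon showed only in part or not at all in those last pictures, but the arm never worked near them. The arm was clear of everything when I handed in.

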